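Open the anaerobic jar with the seized clamp knob

ROBOT

A 6-joint arm with a two-finger parallel gripper is mounted at the origin on the work surface. World frame = base frame: x ahead of the robot, y to its left, z up, the work surface at z = 0. Lengths are in mm, angles in rad, forces in N, time in s.
With the tool pointing down it reaches from about 400 to 925 mm from the base axis. Payload 12.5 kg.
Tool frame: the origin (TCP) lies midway between the tips of the shut fingers; the grasp point (between the pads) lies 19 mm behind it; z points along the fingers, y is the line along which they close (so a half turn about z gives the same grasp; the last joint's range is limited). The gripper opens to 95 mm and grips with 3 to 60 N. Pads are 20 mm wide; open, the fingers measure 119 mm over their backs; the gripper's body (75 mm by 180 mm) begins 59 mm behind the grasp point.
Start: joints at [-1.416, 0.491, 1.559, -0, 1.092, -0.106], TCP at [161.181, -603.877, 214.661] pointing down, gripper open.
Joint ranges: [-3.1, 3.1], [-0.84, 2.19], [0.05, 2.79], [-1.13, 4.28], [0.06, 2.93], [-2.69, 2.69]. Speed limits (rad/s): [2.22, 2.22, 2.79, 3.14, 3.14, 3.14].

INTERFACE

Orientations are given as [roll, pitch, yaw] about the fixed x, y, z axes, in that order (R = Rz(yaw) Ry(pitch) Rx(roll)).
In Python, from cell import readout, eyes, env gives the robot as it stands.
- The arm moves only by the tool move_arm, never from a script. Its argument "plan" is a list of rows, each a list of 3 entries, a list of its own where there are three numbers: the turn, a rotation vector about the tool's x, y, z in degrees, then the shift along the tool's x, y, z in m, then the gripper command: -1 is shut, 1 is fully open, values between are in proportion. In form: [[[ax, ay, az], [x, y, z], jaw], ...]. A call has 1 to 5 rows; each row is the pose to reach, as a shift and turn from the pose commanded when the call began, along the tool's axes at that moment; what a row does not reach only later rows make up. A row lasts 1/8 s, in which the tool goes at most 62.5 mm and 10.7 degrees, less where a joint would pass 70% of its speed; a pose out of reach is approached as far as the arm can. A call with a gripper value outside its range is refused whole. The fingers move at their own pace and stop on an object; the grip force is fixed at half the most. Time passes only in rows, so rows that repeat a pose let the fingers close. It gives the time, the measured TCP pose, the force, the opening and the grip force at its end, in the units of the state.
- readout.state(): the state, without advancing time (a new reading comes with each control period).
- eyes.read_camera(name): name is "scene" or "top" or "wrist"; returns a dict with "img" (480x640x3 uint8, red, green, blue), "K" (3x3 intrinsics, pixels), "dist" ([k1, k2, p1, p2, k3] as OpenCV has them; the pictures are not rectified), "extrinsics" (4x4, takes a point from camera to world coordinates). Camera axes: x right, y up, looking along -z (the intrinsics and any distortion apply to the point x, -y, -z); pixel columns grow to the right and rows downward; lengths in mm; the calibration is good to about 2 mm. A picture is of the moment at which its call begins. There is no depth.
- env.job_done(): hands the job in; it is judged then, once.
Trained networks look in a picture, given as the dict that the camera call returned (one of the last four; its "shot" number tells which), for a name from the list of things; names that differ only in an ending like _2 or _b are one class to them, and where a whole thing is asked for, a point or a joint stands for the part that bears it (a point fixed in the world has none). Each returns a list of dicts, best first, with "score" (0 to 1); they miss things now and then, are a little off and sometimes report something else, mostly with a low value. They report only what shows in the picture. A call takes as long as a camera call. They do not tell look-alikes from the thing itself.
- eyes.cut_out(picture, name): "mask" (480x640 bool, what is visible of it) and "uv" ([column, row] in pixels, amid what is visible of it).
The state is a dict: "t": time; "joints": joint angles; "qvel": joint speeds; "tau": joint torques, N m; "eef_pos": TCP position; "tcp_rot": TCP orientation; "ft_force": force on the tool from outside, world axes, zero at the start; "moment": the same for the moment, N m; "opening": opening from 0.0 (shut) to 1.0 (fully open); "grip_force": force on a finger pad.
Only numpy, scipy, OpenCV 4.12 (cv2) and the standard library are available. Lean on these libraries where they do the work, as an engineer would, in place of code of your own. Each camera call takes 0.05 s, during which the arm holds its last target. There are 200 camera calls.

TASK

Open the anaerobic jar. Its clamp knob has seized and takes a firm twist anticlockwise to break loose; unscrew it until the clamp hangs slack, slide the clamp out from under the jar's ears towards the robot and stand it upright on its feet on the bench. Then lift the lid off by its black boss and lay it flat in the steel tray, setting both down without dropping them and leaving the other things on the bench where they are.

Things in the scene. Friction and masses are not known exactly. Their poses are not given: they have to be found in the camera images.
- jar: Anaerobic jar bolted to the bench: clear pot 128 mm across in a grey foot ring (200 mm over its bolt lugs), aluminium collar 140 mm across on top, rim 150 mm above the bench, with an ear at its +y and -y sides. Origin: centre of the underside, z up. The hooked clamp comes out only towards the jar's -x (its front).
- jar_ear (a point): Middle of the underside of the +y ear, 142 mm above the bench, 76 mm from the jar's axis; the other ear mirrors it. Ears are 49 mm long (x), reaching 86 mm from the axis. Each has a stop 19 mm deep at its back (+x) end and a lip only 3 mm deep at its front (-x) end: a clamp that has sunk more than 3 mm slides out forwards, its 36 mm wide feet clear of the ears after 45 mm; then it can be lifted.
- lid: Aluminium lid, 140 mm across and 12 mm thick, 0.22 to 0.37 kg, with a 112 mm spigot 6 mm deep below (loose in the jar's 120 mm mouth) and a black round boss 50 mm across, 26 mm high, in the middle on top. Origin: centre of the spigot's underside, z up, 144 mm above the bench on the jar; disc top 18 mm, boss top 44 mm above it.
- lid_boss (a point): Centre of the flat top of the lid's boss. Lift the lid by the boss.
- clamp: Loose steel clamp yoke with knob, 0.4 to 0.5 kg: bridge 190 (y) x 36 (x) x 8 mm, hub 54 mm, top 72 mm above the feet, legs down to inward hooked feet 17 mm long, 6 mm thick. Origin: between the feet at their underside, z up, on the knob's axis. Starts hooked under the jar's ears, axes as the jar's, its screw's pad (22 mm across) resting on the lid's boss. It can stand on its feet.
- knob (a joint): Turn of the clamp's knob, rad: 0 tight (start), growing anticlockwise from above (unscrewing), end stop 6.1. Seized: about 0.6 N m breaks it loose over the first 0.25 rad (grip 30 N or more, a light grip slips); then free (0.03 N m). Two-start thread, 8 mm a turn: with the pad standing on the lid the knob keeps its height and the yoke sinks 1.3 mm per rad; from about 3.2 rad it clears the ears' lips.
- knob_grip (a point): Middle of the knob, on its axis. The knob is a black fluted round knob 52 mm across and 26 mm high, with a vertical axis; 16 mm of free height between its underside and the bridge at the start. It can be gripped at any angle.
- tray: Steel tray for the lid, 230 x 230 mm, rim 22 mm high, floor and walls 4 mm thick, fixed on the bench on the left or right of the jar. Origin: centre of the underside.
- reagent_bottle: Bystander: brown reagent bottle, 72 mm across, 150 mm tall, on the side of the jar opposite the tray, with free bench between it and the jar. Origin: centre of the underside.
- tube_rack: Bystander: white tube rack, 70 x 200 mm (x, y), 98 mm tall, with capped tubes, beyond the jar. Origin: centre of the underside.
- sachet_box: Bystander: white box with a blue band, 90 x 150 mm (x, y), 60 mm tall, beyond the jar. Origin: centre of the underside.
- timer: Bystander: black bench timer, 30 x 75 mm (x, y), 62 mm tall, beyond the jar. Origin: centre of the underside.
- plates: Bystander: stack of three culture plates, 90 mm across, 48 mm tall, left of the jar's front. Origin: centre of the underside.
- marker: Bystander: marker pen lying on the bench, 135 mm long (x), 17 mm thick, right of the jar's front. Origin: below its middle.
Mind the look-alikes: they are no part of the job. What is shaped like the clamp but pink or purple is not meant. What is shaped like the lid but pink is not meant.

How it is judged:
By the outcome, as a careful person would: the job done as asked, in the order asked, and still so for the second after the job is handed in, with the robot touching nothing.
It also fails if it takes over 72 s, if anything falls off the work surface, if the arm or the gripper's body presses on something with over 40 N, if the wrist force passes 120 N, or if a joint passes its speed limit or range.

## Working session

There is one attempt and no reset: what is moved stays moved. The work goes in short steps, Python scripts to look and compute and a tool call to move; the robot and the scene stay as the last step left them, time stands still between calls to the robot, and variables do not carry over. Pictures are saved under pics/ and viewed, at most 14 in all, crops included, and the job is handed in when it is done.

Besides the shell and the picture viewer there is one more tool, called after "Request:" as a command line: name --argument value ..., lists and objects as JSON in quotes. move_arm: Moves the arm, as the interface text tells. Its arguments: {"type":"object","properties":{"plan":{"type":"array","items":{"type":"array"}}},"required":["plan"]}

```bash
ls; mkdir -p pics; cat > h.py <<'E'
import numpy as np,cv2
from cell import readout,eyes,env
def ray(p,uv):
    q=cv2.undistortPoints(np.array([[uv]],float),np.array(p["K"],float),np.array(p["dist"],float))[0,0]
    E=np.array(p["extrinsics"]);d=E[:3,:3]@np.array([q[0],-q[1],-1.0]);return E[:3,3],d/np.linalg.norm(d)
def atz(p,uv,z):
    o,d=ray(p,uv);return o+d*(z-o[2])/d[2]
def proj(p,X):
    E=np.linalg.inv(np.array(p["extrinsics"]));c=np.atleast_2d(X)@E[:3,:3].T+E[:3,3]
    c=c*[1,-1,-1];return cv2.projectPoints(c,np.zeros(3),np.zeros(3),np.array(p["K"],float),np.array(p["dist"],float))[0][:,0]
def save(p,n): cv2.imwrite(f"pics/{n}.png",p["img"][...,::-1])
E
cat > a.py <<'E'
from h import *
print(readout.state())
for c in("top","scene"):
    p=eyes.read_camera(c);save(p,c+"0");print(c,np.round(p["extrinsics"],2).tolist())
    for n in["jar","lid","clamp","knob","tray","reagent_bottle","plates","marker"]:
        print(n,[(round(r["score"],2),np.round(r["uv"]).tolist(),int(r["mask"].sum())) for r in eyes.cut_out(p,n)[:3]])
E
python3 a.py
```

```text
pics
{'t': 0.0, 'joints': array([-1.41563162e+00,  4.91560445e-01,  1.55949326e+00, -5.79624770e-06,
        1.09166717e+00, -1.05598660e-01]), 'qvel': array([ 1.26543593e-03, -1.92724717e-03, -9.94773358e-04, -9.53337662e-04,
       -3.01269008e-05, -2.08586968e-04]), 'tau': array([-1.30851407e-03, -6.12651873e+01, -2.58185077e+01,  6.91707619e-02,
        4.82239947e-02, -1.48829340e-04]), 'eef_pos': array([ 161.11782157, -603.60977379,  214.04610501]), 'tcp_rot': array([-3.14047017e+00, -1.13805912e-04,  2.60765982e-01]), 'ft_force': array([ 0.58678677,  0.31822625, -0.74568316]), 'moment': array([ 0.04270624, -0.03200769,  0.05485762]), 'grip_force': 0.0, 'opening': 0.9973588616444442}
top [[-0.01, 0.99, -0.15, 267.0], [-1.0, -0.01, -0.01, -8.44], [-0.01, 0.15, 0.99, 1760.98], [0.0, 0.0, 0.0, 1.0]]
jar [(0.88, [318.0, 261.0], 641)]
lid [(0.9, [320.0, 240.0], 1408), (0.83, [457.0, 160.0], 1779), (0.67, [330.0, 151.0], 385)]
clamp [(0.67, [317.0, 232.0], 1174), (0.63, [220.0, 349.0], 1085), (0.51, [432.0, 321.0], 60)]
knob [(0.64, [216.0, 354.0], 320), (0.62, [322.0, 229.0], 345), (0.18, [264.0, 290.0], 878)]
tray [(0.85, [200.0, 242.0], 6722)]
reagent_bottle [(0.67, [464.0, 251.0], 714), (0.67, [325.0, 152.0], 380), (0.23, [318.0, 260.0], 730)]
plates [(0.57, [269.0, 289.0], 870)]
marker [(0.68, [391.0, 294.0], 248)]
scene [[0.66, -0.58, 0.48, 1116.12], [0.75, 0.5, -0.43, -571.96], [0.01, 0.64, 0.77, 1139.66], [0.0, 0.0, 0.0, 1.0]]
jar []
lid [(0.85, [334.0, 242.0], 1719), (0.75, [256.0, 449.0], 3986)]
clamp [(0.98, [330.0, 220.0], 1927), (0.98, [124.0, 274.0], 1783), (0.92, [327.0, 140.0], 1284)]
knob [(0.91, [337.0, 209.0], 555), (0.66, [123.0, 274.0], 468), (0.59, [329.0, 132.0], 326)]
tray [(0.73, [426.0, 204.0], 6289)]
reagent_bottle [(0.95, [177.0, 347.0], 1769)]
plates [(0.66, [333.0, 197.0], 364), (0.59, [329.0, 279.0], 3030)]
marker [(0.79, [231.0, 283.0], 412)]
```

View pics/top0.png

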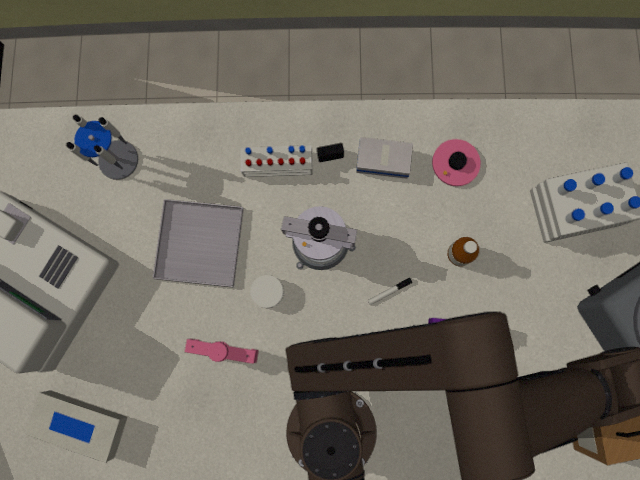

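View pics/scene0.png

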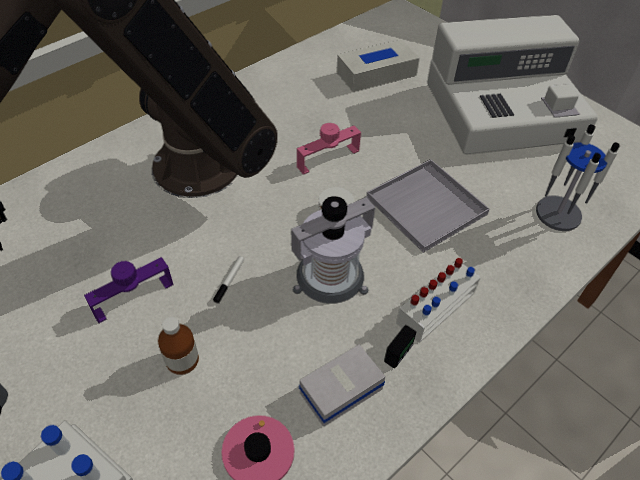

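The top view shows the real clamp on the jar with its knob near (319,228) and its bridge running from (283,225) to (355,240). The tray is at (200,243), the plates at (267,291) and the marker at (391,294). The pink and purple clamps and the pink lid are decoys.

```bash
cat > b.py <<'E'
from h import *
P={c:eyes.read_camera(c) for c in("top","scene")}
def tri(uvs):
    A=np.zeros((3,3));b=np.zeros(3);L=[]
    for c,uv in uvs.items():
        o,d=ray(P[c],uv);M=np.eye(3)-np.outer(d,d);A+=M;b+=M@o
    return np.linalg.solve(A,b)
def pick(c,n,near):
    r=min(eyes.cut_out(P[c],n),key=lambda r:np.hypot(*(np.array(r["uv"])-near)));return r
kt=pick("top","knob",(319,228));ks=pick("scene","knob",(335,207))
for r in(kt,ks):
    v,u=np.nonzero(r["mask"]);print(u.min(),u.max(),v.min(),v.max(),u.mean(),v.mean())
print("knob tri",tri({"top":(319,228),"scene":(335,207)}))
print("knob top z237",atz(P["top"],(319,228),240))
k=pick("top","clamp",(319,232));v,u=np.nonzero(k["mask"]);
g=P["top"]["img"]
pts=np.array([atz(P["top"],(a,b),208)[:2] for a,b in zip(u,v)])
(c,s,a)=cv2.minAreaRect(pts.astype(np.float32));print("clamp",c,s,a)
t=pick("top","tray",(200,243));v,u=np.nonzero(t["mask"])
pts=np.array([atz(P["top"],(a,b),20)[:2] for a,b in zip(u,v)]);print("tray",cv2.minAreaRect(pts.astype(np.float32)))
for n,uv,z in[("plates",(267,291),45),("marker",(391,292),10)]: print(n,atz(P["top"],uv,z))
for n,uv in [("mend1",(370,303)),("mend2",(411,280)),("brL",(283,218)),("brL2",(283,235)),("brR",(355,232)),("brR2",(355,250))]:print(n,atz(P["top"],uv,208 if n[0]=='b' else 10))
im=cv2.resize(g[190:310,250:410],None,fx=5,fy=5,interpolation=cv2.INTER_CUBIC);cv2.imwrite("pics/crop1.png",im[...,::-1])
E
python3 b.py
```

```text
308 328 217 238 317.78212290502796 227.31564245810057
321 346 196 221 333.5338345864662 208.56203007518798
knob tri [528.15278975  25.1972561  235.98555887]
knob top z237 [526.44996363  23.84788046 240.        ]
clamp (531.2647705078125, 25.718673706054688) (190.69737243652344, 58.107425689697266) 78.57682800292969
tray ((526.0390014648438, 373.3747863769531), (236.35897827148438, 235.89219665527344), 83.84981536865234)
plates [385.42742613 172.39106044  45.        ]
marker [ 381.73844403 -171.66772626   10.        ]
mend1 [ 351.64597476 -112.26651806   10.        ]
mend2 [ 414.79339971 -228.69811284   10.        ]
brL [558.58849761 115.54530539 208.        ]
brL2 [514.98897907 115.45834207 208.        ]
brR [520.71880458 -66.10576753 208.        ]
brR2 [474.97792829 -65.3820952  208.        ]
```

View pics/crop1.png

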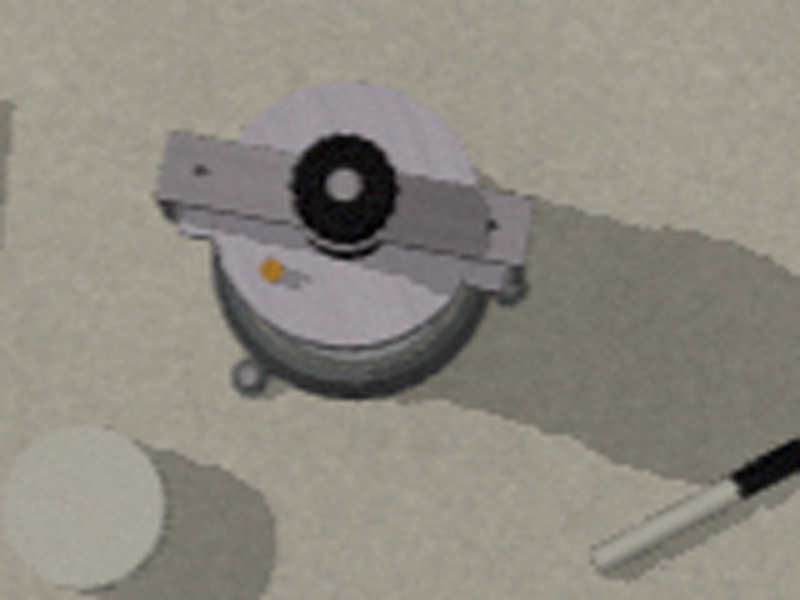

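```bash
cat > go.py <<'E'
import sys
from h import *
# go.py x y z yawdeg [calls]: splits into rows from measured pose, tool frame
def go(x,y,z,yaw,verbose=True):
    s=readout.state();r=s["tcp_rot"];y0=r[2]
    R=np.array([[np.cos(y0),np.sin(y0),0],[np.sin(y0),-np.cos(y0),0],[0,0,-1]])
    d=R.T@(np.array([x,y,z])-s["eef_pos"])/1000
    print("pos",np.round(s["eef_pos"],1),"rpy",np.round(np.degrees(r),2),"j",np.round(s["joints"],2),"f",np.round(s["ft_force"],1),"m",np.round(s["moment"],2),"t",round(s["t"],2))
    print("shift",np.round(d,4),"turn z",round(np.degrees(y0)-yaw,1),"min rows",np.linalg.norm(d)/.0625)
if __name__=="__main__": go(*map(float,sys.argv[1:5]))
E
python3 go.py 527 25 340 -50; python3 -c "
from h import *
p=eyes.read_camera('top')
print(atz(p,(464,251),75))"
```

```text
pos [ 161.2 -603.9  214.7] rpy [180.     0.    14.94] j [-1.42  0.49  1.56 -0.    1.09 -0.11] f [-0.4  1.3  0.4] m [ 0.   -0.03 -0.01] t 1.2
shift [ 0.5156 -0.5133 -0.1253] turn z 64.9 min rows 11.812203173835172
[ 486.82505086 -367.82230024   75.        ]
```

Request:
move_arm --plan '[[[0,0,0],[0.04,-0.04,-0.025],1],[[0,0,0],[0.08,-0.08,-0.05],1],[[0,0,0],[0.12,-0.12,-0.075],1],[[0,0,0],[0.16,-0.16,-0.1],1],[[0,0,0],[0.2,-0.2,-0.125],1]]'

```text
t: 1.88
eef_pos: [303.4, -357.4, 340.6]
tcp_rot: [3.141, -0.0, 0.26]
ft_force: [0.8, 0.1, 0.3]
opening: 1.001
grip_force: 0.0
```

Request:
move_arm --plan '[[[0,0,10],[0.042,-0.042,0],1],[[0,0,20],[0.084,-0.084,0],1],[[0,0,30],[0.126,-0.126,0],1],[[0,0,40],[0.168,-0.168,0],1],[[0,0,50],[0.21,-0.21,0],1]]'

```text
t: 2.5
eef_pos: [437.8, -127.0, 339.9]
tcp_rot: [3.142, -0.001, -0.539]
ft_force: [1.0, -0.3, 0.9]
opening: 1.0
grip_force: 0.0
```

```bash
python3 go.py 527 25 340 -50
```

```text
pos [ 437.8 -127.   339.9] rpy [ 1.800e+02 -4.000e-02 -3.089e+01] j [-0.43  0.12  1.76 -0.    1.26  1.68] f [ 1.  -0.3  0.9] m [ 0.03 -0.01 -0.02] t 2.5
shift [-1.500e-03 -1.762e-01 -1.000e-04] turn z 19.1 min rows 2.819773366350964
```

Request:
move_arm --plan '[[[0,0,7],[0,-0.06,0],1],[[0,0,14],[0,-0.12,0],1],[[0,0,19],[0,-0.17,0],1],[[0,0,19],[0,-0.17,0],1]]'

```text
t: 3.0
eef_pos: [524.6, 20.2, 339.2]
tcp_rot: [3.141, 0.0, -0.863]
ft_force: [-0.4, 0.7, -0.9]
opening: 1.003
grip_force: 0.0
```

```bash
python3 go.py 527 25 340 -50; python3 - <<'E'
from h import *
p=eyes.read_camera("wrist");save(p,"wrist0");print(np.round(p["extrinsics"],2).tolist())
for n in("knob","clamp","jar","lid"):print(n,[(round(r["score"],2),np.round(r["uv"]).tolist(),int(r["mask"].sum())) for r in eyes.cut_out(p,n)[:3]])
E
```

```text
pos [524.6  20.2 339.2] rpy [ 1.7999e+02  3.0000e-02 -4.9430e+01] j [-0.09  0.24  1.62  0.    1.29  2.35] f [-0.4  0.7 -0.9] m [0.15 0.02 0.  ] t 3.0
shift [-0.0021 -0.005  -0.0008] turn z 0.6 min rows 0.08724929101537639
[[-0.76, 0.63, 0.16, 567.54], [-0.65, -0.74, -0.18, -29.39], [0.0, -0.24, 0.97, 510.24], [0.0, 0.0, 0.0, 1.0]]
knob [(0.93, [319.0, 243.0], 3313), (0.73, [315.0, 208.0], 7312)]
clamp [(0.88, [330.0, 235.0], 9293), (0.84, [611.0, 151.0], 1971)]
jar [(0.82, [320.0, 156.0], 861)]
lid [(0.78, [314.0, 208.0], 7548)]
```

View pics/wrist0.png

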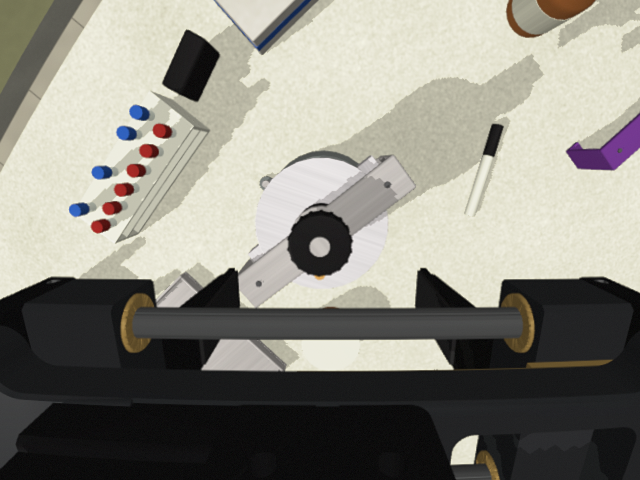

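The wrist view shows the knob centred near (320,246). The bridge holes are at (388,184) and (259,283), which will give the yaw.

```bash
python3 - <<'E'
from h import *
p=eyes.read_camera("wrist")
a=atz(p,(388,184),208);b=atz(p,(259,283.5),208);print(a,b,(a+b)/2,np.hypot(*(a-b)[:2]));d=b-a;print("yaw",np.degrees(np.arctan2(-d[0],d[1])))
print("knobtop",atz(p,(320,243.5),250),"screw",atz(p,(320,247),252))
r=eyes.cut_out(p,"knob")[0];v,u=np.nonzero(r["mask"]);print(u.min(),u.max(),v.min(),v.max())
P=eyes.read_camera("top");
for z in(208,): 
  a=atz(P,(250+200/5,190+170/5),z);b=atz(P,(250+490/5,190+226/5),z);d=a-b;print("top holes",a,b,(a+b)/2,np.hypot(d[0],d[1]),np.degrees(np.arctan2(-d[0],d[1])))
E
python3 go.py 527 25 340 -50
```

```text
[511.46789676 -52.4304621  208.        ] [541.52057342  95.81240547 208.        ] [526.49423509  21.69097169 208.        ] 151.25842508879853
yaw -11.460031933050994
knobtop [528.49456443  19.70548822 250.        ] screw [526.95026649  21.48180053 252.        ]
284 348 212 278
top holes [542.96028153  97.78560256 208.        ] [512.74327547 -48.35765599 208.        ] [527.8517785   24.71397328 208.        ] 149.23444466643855 -11.682026434677315
pos [523.5  16.9 339.9] rpy [-1.7999e+02 -2.0000e-02 -4.9660e+01] j [-0.09  0.24  1.62 -0.    1.29  2.34] f [ 0.3 -0.3 -1.1] m [ 0.13 -0.03 -0.04] t 3.4
shift [-0.004  -0.0079 -0.0001] turn z 0.3 min rows 0.1415537007431068
```

```bash
python3 go.py 527 22.5 219 -50
```

```text
pos [523.5  16.9 339.9] rpy [-1.7999e+02 -2.0000e-02 -4.9660e+01] j [-0.09  0.24  1.62 -0.    1.29  2.34] f [ 0.3 -0.3 -1.1] m [ 0.13 -0.03 -0.04] t 3.4
shift [-0.002  -0.0063  0.1209] turn z 0.3 min rows 1.9367703138895564
```

Request:
move_arm --plan '[[[0,0,0],[-0.002,-0.006,0.04],1],[[0,0,0],[-0.002,-0.006,0.08],1],[[0,0,0],[-0.002,-0.006,0.12],1],[[0,0,0],[-0.002,-0.006,0.12],1],[[0,0,0],[-0.002,-0.006,0.12],0.3]]'

```text
t: 4.03
eef_pos: [527.7, 22.8, 221.1]
tcp_rot: [-3.14, -0.001, -0.866]
ft_force: [0.1, -0.0, -0.4]
opening: 0.941
grip_force: 0.0
```

```bash
python3 go.py 527 22.5 219 -50
```

```text
pos [527.7  22.8 221.1] rpy [-1.7993e+02 -8.0000e-02 -4.9610e+01] j [-0.08  0.35  1.79 -0.    1.01  2.35] f [ 0.1 -0.  -0.4] m [ 0.15 -0.   -0.  ] t 4.03
shift [-0.0002  0.0007  0.0021] turn z 0.4 min rows 0.036057173265209186
```

Positioned at the knob, so I'll close the gripper.

Request:
move_arm --plan '[[[0,0,0],[0,0,0],-1],[[0,0,0],[0,0,0],-1],[[0,0,0],[0,0,0],-1],[[0,0,0],[0,0,0],-1],[[0,0,0],[0,0,0],-1]]'

```text
t: 4.65
eef_pos: [528.0, 23.8, 220.3]
tcp_rot: [-3.139, -0.001, -0.866]
ft_force: [3.9, 5.5, 2.7]
opening: 0.541
grip_force: 30.0
```

```bash
python3 go.py 527 22.5 219 -50
```

```text
pos [528.   23.8 220.3] rpy [-1.7984e+02 -6.0000e-02 -4.9590e+01] j [-0.08  0.35  1.79  0.    1.    2.35] f [3.9 5.5 2.7] m [ 0.98 -0.5   0.07] t 4.65
shift [0.0003 0.0016 0.0013] turn z 0.4 min rows 0.033030931439302955
```

Request:
move_arm --plan '[[[0,0,-4],[0,-0.001,0],-1],[[0,0,-8],[0,-0.001,0],-1],[[0,0,-13],[0,-0.001,0],-1],[[0,0,-18],[0,-0.001,0],-1],[[0,0,-18],[0,-0.001,0],-1]]'

```text
t: 5.28
eef_pos: [528.0, 23.6, 220.3]
tcp_rot: [-3.142, -0.001, -0.55]
ft_force: [-0.9, -0.1, 5.9]
opening: 0.541
grip_force: 30.0
```

```bash
python3 go.py 527 22.5 219 -50; python3 - <<'E'
from h import *
p=eyes.read_camera("wrist");cv2.imwrite("pics/w1.png",p["img"][150:400,120:520][...,::-1])
E
```

```text
pos [528.   23.6 220.3] rpy [-1.800e+02 -6.000e-02 -3.149e+01] j [-0.08  0.35  1.79 -0.    1.01  2.04] f [-0.9 -0.1  5.9] m [-0.15  0.25  0.25] t 5.28
shift [-0.0003  0.0015  0.0013] turn z 18.5 min rows 0.03168669160957686
```

View pics/w1.png

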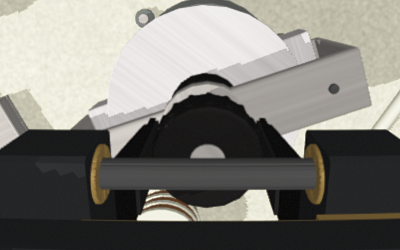

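The view shows the fingers clamped on the knob, with the hole of the bridge's right arm at (333,88) in the crop. The measured moment has fallen below the seizing torque, so I'll keep unscrewing.

Request:
move_arm --plan '[[[0,0,-10],[0,0,0],-1],[[0,0,-20],[0,0,0],-1],[[0,0,-30],[0,0,0],-1],[[0,0,-40],[0,0,0],-1],[[0,0,-50],[0,0,0],-1]]'

```text
t: 5.95
eef_pos: [528.2, 23.7, 220.3]
tcp_rot: [3.141, -0.001, 0.327]
ft_force: [0.8, -0.5, 4.6]
opening: 0.542
grip_force: 30.0
```

```bash
python3 go.py 528 23.6 219 -50
```

```text
pos [528.2  23.7 220.3] rpy [ 1.7995e+02 -8.0000e-02  1.8730e+01] j [-0.08  0.35  1.79 -0.    1.    1.16] f [ 0.8 -0.5  4.6] m [-0.06 -0.08 -0.07] t 5.95
shift [-0.0002  0.      0.0013] turn z 68.7 min rows 0.021208987079998798
```

Request:
move_arm --plan '[[[0,0,-10],[0,0,0],-1],[[0,0,-20],[0,0,0],-1],[[0,0,-30],[0,0,0],-1],[[0,0,-40],[0,0,0],-1],[[0,0,-50],[0,0,0],-1]]'

```text
t: 6.58
eef_pos: [528.3, 23.7, 220.3]
tcp_rot: [3.14, -0.0, 1.2]
ft_force: [-0.2, 0.3, 4.5]
opening: 0.54
grip_force: 30.0
```

```bash
python3 go.py 528 23.6 219 -50;  python3 - <<'E'
from h import *
p=eyes.read_camera("scene");cv2.imwrite("pics/s1.png",cv2.resize(p["img"][160:310,250:420],None,fx=4,fy=4,interpolation=cv2.INTER_CUBIC)[:600,:,::-1])
E
```

```text
pos [528.3  23.7 220.3] rpy [ 1.799e+02 -2.000e-02  6.873e+01] j [-0.08  0.35  1.79 -0.    1.    0.29] f [-0.2  0.3  4.5] m [-0.11 -0.24 -0.02] t 6.58
shift [-0.0002 -0.0003  0.0013] turn z 118.7 min rows 0.021685789953353178
```

View pics/s1.png

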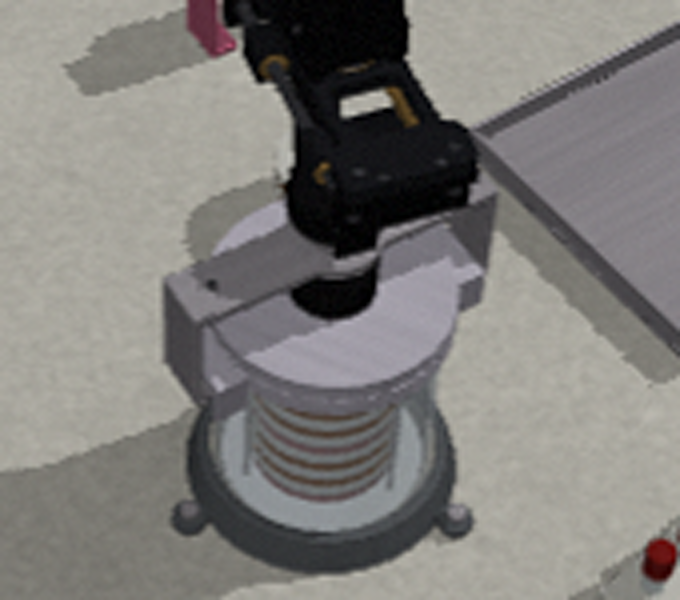

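The clamp is centred on the jar and intact. The moment is near zero, so the knob turns freely and the grip isn't slipping. Continuing to unscrew.

Request:
move_arm --plan '[[[0,0,-10],[0,0,0],-1],[[0,0,-20],[0,0,0],-1],[[0,0,-30],[0,0,0],-1],[[0,0,-40],[0,0,0],-1],[[0,0,-50],[0,0,0],-1]]'

```text
t: 7.25
eef_pos: [528.2, 23.7, 220.3]
tcp_rot: [3.14, 0.001, 2.069]
ft_force: [-0.3, 0.4, 6.9]
opening: 0.543
grip_force: 30.0
```

Request:
move_arm --plan '[[[0,0,-10],[0,0,0],-1],[[0,0,-20],[0,0,0],-1],[[0,0,-30],[0,0,0],-1],[[0,0,-40],[0,0,0],-1],[[0,0,-50],[0,0,0],-1]]'

```text
t: 7.88
eef_pos: [528.2, 23.8, 220.3]
tcp_rot: [3.141, 0.001, 2.942]
ft_force: [-0.2, 0.3, 5.9]
opening: 0.541
grip_force: 30.0
```

Request:
move_arm --plan '[[[0,0,-10],[0,0,0],-1],[[0,0,-20],[0,0,0],-1],[[0,0,-30],[0,0,0],-1],[[0,0,-40],[0,0,0],-1],[[0,0,-50],[0,0,0],-1]]'

```text
t: 8.5
eef_pos: [528.1, 23.8, 220.3]
tcp_rot: [-3.141, 0.001, -2.469]
ft_force: [-0.3, 0.8, 6.3]
opening: 0.545
grip_force: 30.0
```

```bash
python3 go.py 473.4 34.4 220 218.7;  python3 - <<'E'
from h import *
p=eyes.read_camera("wrist");save(p,"w2")
E
```

```text
pos [528.1  23.8 220.3] rpy [-1.7995e+02  6.0000e-02 -1.4145e+02] j [-0.08  0.35  1.79  0.    1.01 -2.32] f [-0.3  0.8  6.3] m [ 0.21 -0.03 -0.16] t 8.5
shift [0.0362 0.0424 0.0003] turn z -360.1 min rows 0.8921461506703107
```

View pics/w2.png

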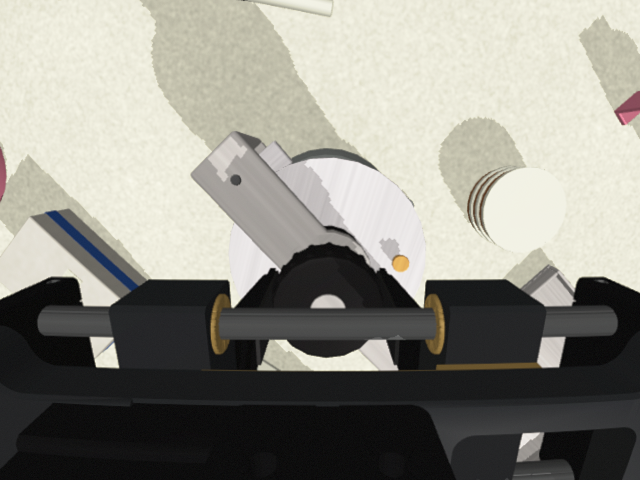

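The wrist view shows the clamp still aligned with the jar. The bridge's right hole is at (236,180), the plates are at (525,208), and the knob is held by the fingers.

```bash
python3 - <<'E'
from h import *
p=eyes.read_camera("wrist")
a=atz(p,(236,180),202)[:2];d=np.array([528.2,23.8])-a;print(a,np.hypot(*d),"yaw",np.degrees(np.arctan2(-d[0],d[1])))
E
python3 go.py 469 35.5 221.5 -141.45
```

```text
[515.76563575 -49.76340386] 74.60688843144476 yaw -9.593976981154048
pos [528.1  23.8 220.3] rpy [-1.7995e+02  5.0000e-02 -1.4148e+02] j [-0.08  0.35  1.79 -0.    1.01 -2.32] f [-0.7  0.5  6. ] m [ 0.19 -0.01  0.01] t 8.6
shift [ 0.0389  0.046  -0.0012] turn z -0.0 min rows 0.9646138531335282
```

Request:
move_arm --plan '[[[0,0,0],[0,0,-0.001],-1],[[0,0,0],[0.006,0.007,-0.001],-1],[[0,0,0],[0.013,0.0153,-0.001],-1],[[0,0,0],[0.02,0.0236,-0.001],-1],[[0,0,0],[0.026,0.0307,-0.001],-1]]'

```text
t: 9.22
eef_pos: [487.0, 31.9, 220.4]
tcp_rot: [3.141, -0.001, -2.471]
ft_force: [0.2, -0.2, -5.3]
opening: 0.541
grip_force: 30.0
```

```bash
python3 go.py 466 35.8 221.5 -141.45
```

```text
pos [487.   31.9 220.4] rpy [ 1.7995e+02 -5.0000e-02 -1.4160e+02] j [-0.07  0.29  1.88 -0.    0.98 -2.31] f [ 0.2 -0.2 -5.3] m [ 0.11 -0.13  0.02] t 9.22
shift [ 0.0141  0.0161 -0.0011] turn z -0.2 min rows 0.342497983665773
```

Request:
move_arm --plan '[[[0,0,0],[0.007,0.008,0],-1],[[0,0,0],[0.014,0.016,0],-1],[[0,0,0],[0.019,0.022,0],-1],[[0,0,0],[0.019,0.022,0],-1]]'

```text
t: 9.72
eef_pos: [459.4, 37.2, 220.8]
tcp_rot: [-3.141, 0.0, -2.471]
ft_force: [0.7, 0.5, -4.8]
opening: 0.543
grip_force: 30.0
```

```bash
python3 - <<'E'
from h import *
p=eyes.read_camera("scene");cv2.imwrite("pics/s2.png",cv2.resize(p["img"][140:310,230:420],None,fx=3.5,fy=3.5,interpolation=cv2.INTER_CUBIC)[:600,:,::-1])
E
python3 go.py 402 18 235 -141.45
```

```text
pos [459.9  37.1 220.8] rpy [-1.7997e+02  2.0000e-02 -1.4159e+02] j [-0.06  0.25  1.94 -0.    0.95 -2.3 ] f [ 0.7  0.1 -5. ] m [ 0.13 -0.17  0.02] t 9.78
shift [ 0.0572  0.021  -0.0142] turn z -0.1 min rows 1.000993870745758
```

View pics/s2.png

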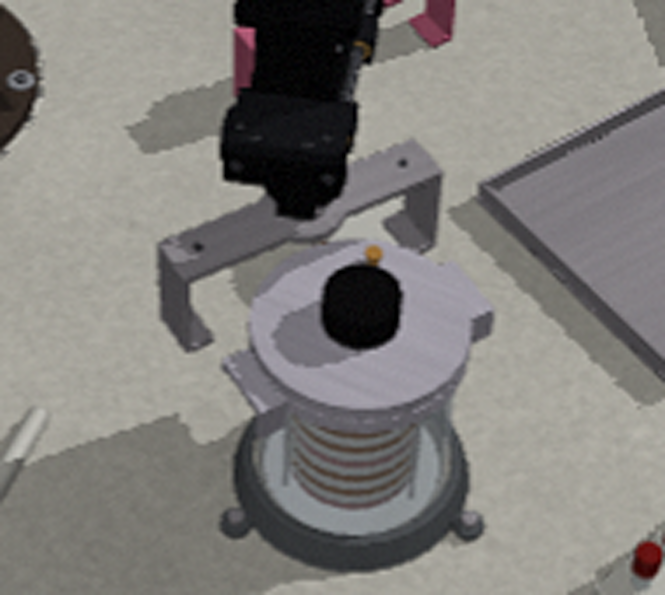

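The clamp is fully out and hanging level from the gripper. The lid is still seated on the jar with its boss free. I'll move the clamp over the clear bench in front of the jar.

Request:
move_arm --plan '[[[0,0,0],[0.015,0.008,0],-1],[[0,0,0],[0.03,0.014,0],-1],[[0,0,0],[0.045,0.018,0],-1],[[0,0,0],[0.057,0.021,0],-1],[[0,0,0],[0.057,0.021,0],-1]]'

```text
t: 10.4
eef_pos: [401.5, 17.7, 220.9]
tcp_rot: [-3.141, 0.0, -2.472]
ft_force: [0.7, 0.4, -4.6]
opening: 0.539
grip_force: 30.0
```

```bash
python3 go.py 402 16 97 -141.45
```

```text
pos [401.5  17.7 220.9] rpy [-1.7998e+02  2.0000e-02 -1.4165e+02] j [-0.12  0.16  2.06 -0.    0.92 -2.36] f [ 0.7  0.4 -4.6] m [ 0.1  -0.11  0.02] t 10.4
shift [ 0.0007 -0.0017  0.1239] turn z -0.2 min rows 1.9820634956482068
```

Request:
move_arm --plan '[[[0,0,0],[0,-0.001,0.03],-1],[[0,0,0],[0,-0.001,0.06],-1],[[0,0,0],[0,-0.001,0.09],-1],[[0,0,0],[0,-0.001,0.115],-1],[[0,0,0],[0,-0.001,0.12],-1]]'

```text
t: 11.02
eef_pos: [402.7, 17.4, 99.6]
tcp_rot: [3.14, -0.001, -2.471]
ft_force: [-0.1, -0.1, -5.3]
opening: 0.544
grip_force: 30.0
```

```bash
python3 go.py 402 16 91 -141.45;  python3 - <<'E'
from h import *
p=eyes.read_camera("scene");cv2.imwrite("pics/s3.png",cv2.resize(p["img"][120:300,200:400],None,fx=3.3,fy=3.3,interpolation=cv2.INTER_CUBIC)[:600,:,::-1])
E
```

```text
pos [402.7  17.4  99.6] rpy [ 1.7992e+02 -8.0000e-02 -1.4160e+02] j [-0.12  0.38  2.2  -0.    0.56 -2.36] f [-0.1 -0.1 -5.3] m [ 0.21 -0.08  0.05] t 11.03
shift [ 0.0014 -0.0006  0.0086] turn z -0.1 min rows 0.13994330556621468
```

View pics/s3.png

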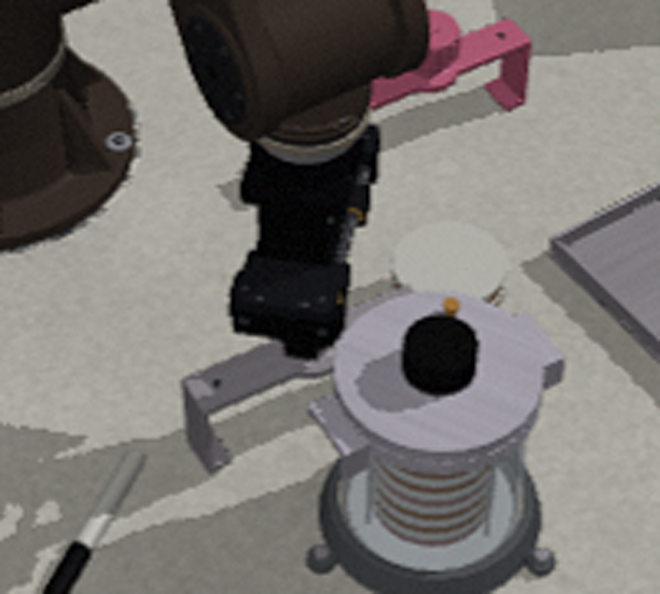

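The clamp is just above the bench, with a gap to the marker (tip at (140,455)), the jar and the plates. Lowering slowly.

Request:
move_arm --plan '[[[0,0,0],[0,0,0.002],-1],[[0,0,0],[0,0,0.004],-1],[[0,0,0],[0,0,0.006],-1],[[0,0,0],[0,0,0.007],-1],[[0,0,0],[0,0,0.008],-1]]'

```text
t: 11.7
eef_pos: [402.7, 17.3, 92.7]
tcp_rot: [-3.141, 0.0, -2.471]
ft_force: [1.0, -0.8, -4.3]
opening: 0.536
grip_force: 30.0
```

```bash
python3 go.py 402 16 90 -141.45
```

```text
pos [402.7  17.3  92.7] rpy [-179.99    0.   -141.59] j [-0.12  0.39  2.21 -0.    0.54 -2.36] f [ 1.  -0.8 -4.3] m [ 0.1  -0.13  0.05] t 11.7
shift [ 0.0014 -0.0006  0.0027] turn z -0.1 min rows 0.04898195639906795
```

Request:
move_arm --plan '[[[0,0,0],[0,0,0.0007],-1],[[0,0,0],[0,0,0.0014],-1],[[0,0,0],[0,0,0.002],-1],[[0,0,0],[0,0,0.002],-1]]'

```text
t: 12.2
eef_pos: [402.9, 17.2, 90.7]
tcp_rot: [-3.141, 0.0, -2.471]
ft_force: [-0.2, -2.7, -1.2]
opening: 0.543
grip_force: 30.0
```

```bash
python3 go.py 402 16 90 -141.45
```

```text
pos [402.9  17.2  90.7] rpy [-1.7997e+02  1.0000e-02 -1.4159e+02] j [-0.12  0.39  2.21 -0.    0.53 -2.36] f [-0.2 -2.7 -1.2] m [-0.28 -0.01  0.04] t 12.2
shift [ 0.0014 -0.0004  0.0007] turn z -0.1 min rows 0.026538673588653788
```

Request:
move_arm --plan '[[[0,0,0],[0,0,0.0005],-1],[[0,0,0],[0,0,0.0005],0.5],[[0,0,0],[0,0,0.0005],0.8],[[0,0,0],[0,0,0.0005],0.8],[[0,0,0],[0,0,0.0005],0.8]]'

```text
t: 12.82
eef_pos: [402.7, 17.4, 90.1]
tcp_rot: [3.142, -0.0, -2.471]
ft_force: [0.5, 0.1, 0.5]
opening: 0.88
grip_force: 0.0
```

Request:
move_arm --plan '[[[0,0,0],[0,0,-0.01],0.8],[[0,0,0],[0,0,-0.03],0.8],[[0,0,0],[0,0,-0.07],0.8],[[0,0,0],[0,0,-0.12],0.8],[[0,0,0],[0,0,-0.17],1]]'

```text
t: 13.45
eef_pos: [402.2, 17.4, 262.5]
tcp_rot: [-3.141, 0.0, -2.471]
ft_force: [0.5, -0.2, 0.1]
opening: 0.959
grip_force: 0.0
```

```bash
python3 go.py 525 10 290 -141.45;  python3 - <<'E'
from h import *
p=eyes.read_camera("scene");cv2.imwrite("pics/s4.png",p["img"][60:480,100:600,::-1])
E
```

```text
pos [402.2  17.4 262.5] rpy [-1.7998e+02  2.0000e-02 -1.4159e+02] j [-0.12  0.11  1.99 -0.    1.04 -2.36] f [ 0.5 -0.2  0.1] m [ 0.11 -0.13  0.01] t 13.45
shift [-0.0916 -0.0821 -0.0275] turn z -0.1 min rows 2.016830860216362
```

View pics/s4.png

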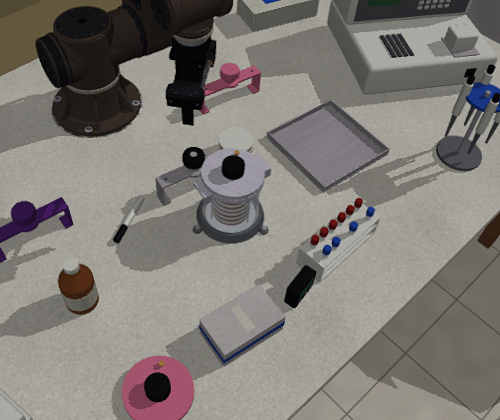

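The clamp stands upright on its feet and the bystanders haven't moved. The lid's boss shows at (233,167) in the crop. Locating the boss precisely now.

```bash
python3 - <<'E'
from h import *
s=readout.state()
for c in("top","scene","wrist"):
    p=eyes.read_camera(c)
    g=p["img"].astype(int)
    # orange dot
    R,G,B=g[...,0],g[...,1],g[...,2];pr=proj(p,[528,24,188])[0];print(c,"pred boss top",pr)
    vv,uu=np.mgrid[:480,:640];near=np.hypot(uu-pr[0],vv-pr[1])<120
    m=(R>150)&(R-B>90)&(G>90)&near
    if m.any():
        v,u=np.nonzero(m);print(" dot",m.sum(),atz(p,(np.median(u),np.median(v)),166))
    for n in("lid","lid_boss"):
        for r in eyes.cut_out(p,n)[:4]:
            if np.hypot(*(np.array(r["uv"])-pr))<120:
                v,u=np.nonzero(r["mask"]);print(" ",n,round(r["score"],2),np.round(r["uv"]),m.sum(),(u.min(),u.max(),v.min(),v.max()))
                if n=="lid" and c=="top":
                    pts=np.array([atz(p,(a,b),162)[:2] for a,b in zip(u,v)],np.float32);print(cv2.minEnclosingCircle(pts))
    # dark boss pixels
    d=(g.sum(2)<150)&(np.hypot(uu-pr[0],vv-pr[1])<60);n_,l,st,ce=cv2.connectedComponentsWithStats(d.astype(np.uint8))
    for i in range(1,n_):
        if st[i,4]>60:print("  dark",st[i],ce[i],atz(p,ce[i],175))
    if c=="wrist":save(p,"w3")
E
```

```text
top pred boss top [319.39280258 230.82175512]
  lid 0.85 [319. 225.] 0 (np.int64(292), np.int64(346), np.int64(206), np.int64(244))
((535.2378540039062, 25.949132919311523), 71.0081787109375)
  lid_boss 0.65 [318. 226.] 0 (np.int64(292), np.int64(345), np.int64(206), np.int64(243))
  dark [310 222  19  20 294] [319.13945578 231.41496599] [528.6160363   24.93156353 175.        ]
  dark [ 284  237   77   54 2907] [319.62607499 264.03921569] [444.15547828  24.289813   175.        ]
scene pred boss top [332.82100375 222.44607679]
 dot 5 [497.6364198   65.98120539 166.        ]
  lid 0.79 [330. 232.] 5 (np.int64(301), np.int64(363), np.int64(207), np.int64(259))
  lid_boss 0.96 [335. 233.] 5 (np.int64(302), np.int64(363), np.int64(208), np.int64(258))
  dark [283 207  22  23 370] [293.14864865 218.18108108] [454.01563881 -25.50451121 175.        ]
  dark [322 215  23  25 456] [332.7872807  227.19736842] [529.99549148  22.78903815 175.        ]
wrist pred boss top [236.93232865 372.75260044]
 dot 116 [500.97366179  66.76956514 166.        ]
  lid 0.74 [264. 352.] 116 (np.int64(203), np.int64(323), np.int64(280), np.int64(371))
  lid_boss 0.95 [264. 352.] 116 (np.int64(203), np.int64(322), np.int64(281), np.int64(371))
  dark [ 177  339  120   94 8507] [233.26331257 384.20312684] [549.29108093  30.53739354 175.        ]
```

```bash
python3 go.py 529 24.2 230 -141.45
```

```text
pos [402.4  17.4 259.3] rpy [ 1.7992e+02 -8.0000e-02 -1.4160e+02] j [-0.12  0.12  2.   -0.    1.03 -2.36] f [-0.  -0.2 -0.3] m [ 0.16 -0.12 -0.01] t 13.95
shift [-0.1034 -0.0733  0.0293] turn z -0.1 min rows 2.0818877427078157
```

Request:
move_arm --plan '[[[0,0,10],[-0.03,-0.02,0],1],[[0,0,20],[-0.06,-0.042,0.01],1],[[0,0,30],[-0.09,-0.064,0.02],0.8],[[0,0,40],[-0.1034,-0.0733,0.028],0.6],[[0,0,50],[-0.1034,-0.0733,0.028],0.5]]'

```text
t: 14.58
eef_pos: [529.8, 24.2, 230.2]
tcp_rot: [-3.141, -0.003, 2.934]
ft_force: [-0.3, 0.5, 0.3]
opening: 0.77
grip_force: 0.0
```

Request:
move_arm --plan '[[[0,0,10],[0,0,0],0.5],[[0,0,15],[0,0,0],0.5],[[0,0,15],[0,0,0],0.5]]'

```text
t: 14.95
eef_pos: [529.1, 24.2, 231.5]
tcp_rot: [-3.141, -0.001, 2.678]
ft_force: [0.9, 0.2, -0.0]
opening: 0.747
grip_force: 0.0
```

```bash
python3 go.py 529 24.2 165 153.4; python3 - <<'E'
from h import *
p=eyes.read_camera("wrist");save(p,"w4");print(readout.state()["opening"])
E
```

```text
pos [529.1  24.2 231.5] rpy [-1.7997e+02 -6.0000e-02  1.5345e+02] j [-0.08  0.34  1.77 -0.    1.04 -1.19] f [ 0.9  0.2 -0. ] m [ 0.08 -0.17 -0.05] t 14.95
shift [ 0.0001 -0.      0.0665] turn z 0.0 min rows 1.0633689547232392
0.7479995581458772
```

View pics/w4.png

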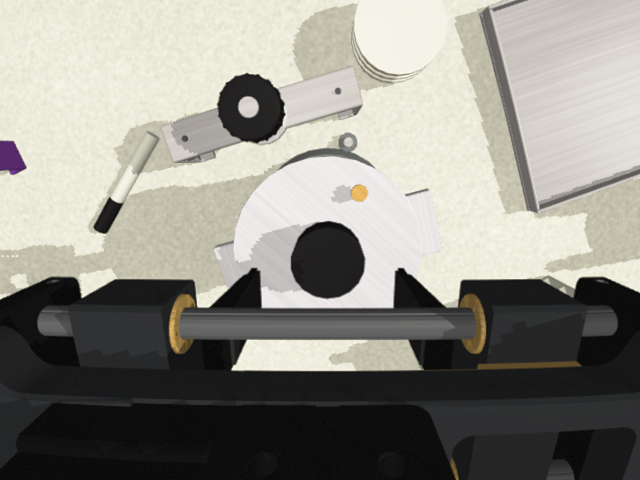

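The wrist view shows the boss at (327,260), midway between the fingers at 255 and 400. The vent dot at (359,193) is clear of both fingers. Descending to grip.

Request:
move_arm --plan '[[[0,0,0],[0,0,0.025],0.5],[[0,0,0],[0,0,0.05],0.5],[[0,0,0],[0,0,0.062],0.5],[[0,0,0],[0,0,0.065],0.5],[[0,0,0],[0,0,0.065],0.3]]'

```text
t: 15.62
eef_pos: [529.5, 24.1, 167.6]
tcp_rot: [3.141, 0.001, 2.678]
ft_force: [0.5, 0.5, -0.3]
opening: 0.694
grip_force: 0.0
```

Request:
move_arm --plan '[[[0,0,0],[0,0,0],-1],[[0,0,0],[0,0,0],-1],[[0,0,0],[0,0,0],-1],[[0,0,0],[0,0,0],-1],[[0,0,0],[0,0,-0.002],-1]]'

```text
t: 16.25
eef_pos: [529.0, 24.2, 169.0]
tcp_rot: [-3.141, -0.001, 2.677]
ft_force: [-0.7, 0.2, -2.1]
opening: 0.521
grip_force: 30.0
```

```bash
python3 go.py 529 24.2 270 153.4
```

```text
pos [529.   24.2 169. ] rpy [-1.7998e+02 -3.0000e-02  1.5341e+02] j [-0.08  0.41  1.84 -0.    0.89 -1.19] f [-0.7  0.2 -2.1] m [ 0.05 -0.11  0.03] t 16.25
shift [ 0.     0.    -0.101] turn z 0.0 min rows 1.6167238138033628
```

Request:
move_arm --plan '[[[0,0,0],[0,0,-0.006],-1],[[0,0,0],[0,0,-0.016],-1],[[0,0,0],[0,0,-0.036],-1],[[0,0,0],[0,0,-0.056],-1],[[0,0,0],[0,0,-0.071],-1]]'

```text
t: 16.88
eef_pos: [529.3, 24.1, 241.5]
tcp_rot: [3.141, 0.001, 2.677]
ft_force: [0.1, -0.7, -2.8]
opening: 0.521
grip_force: 30.0
```

```bash
python3 go.py 526 373 240 153.4
```

```text
pos [529.3  24.1 241.5] rpy [1.7998e+02 5.0000e-02 1.5341e+02] j [-0.08  0.33  1.76 -0.    1.06 -1.19] f [ 0.1 -0.7 -2.8] m [ 0.06 -0.2  -0.05] t 16.88
shift [0.1592 0.3105 0.0015] turn z 0.0 min rows 5.582018166449242
```

Request:
move_arm --plan '[[[0,0,0],[0.01,0.02,0],-1],[[0,0,0],[0.029,0.057,0],-1],[[0,0,0],[0.048,0.094,0],-1],[[0,0,0],[0.067,0.131,0],-1],[[0,0,0],[0.086,0.168,0],-1]]'

```text
t: 17.5
eef_pos: [527.4, 214.2, 240.4]
tcp_rot: [-3.141, 0.0, 2.677]
ft_force: [1.2, -0.1, -3.1]
opening: 0.523
grip_force: 30.0
```

Request:
move_arm --plan '[[[0,0,0],[0.018,0.035,0.02],-1],[[0,0,0],[0.036,0.07,0.04],-1],[[0,0,0],[0.054,0.105,0.06],-1],[[0,0,0],[0.068,0.133,0.08],-1],[[0,0,0],[0.073,0.1425,0.1],-1]]'

```text
t: 18.12
eef_pos: [525.7, 374.4, 139.3]
tcp_rot: [-3.141, -0.0, 2.679]
ft_force: [0.7, -0.5, -2.8]
opening: 0.518
grip_force: 30.0
```

```bash
python3 go.py 526 373 40 153.4; python3 - <<'E'
from h import *
p=eyes.read_camera("top")
for t in eyes.cut_out(p,"tray")[:2]:
  v,u=np.nonzero(t["mask"]);print(t["score"],u.min(),u.max(),v.min(),v.max())
p=eyes.read_camera("wrist");save(p,"w5")
import json
c=np.array([[526,373]]);a=np.radians(-6.2)
for sx in(-1,1):
  for sy in(-1,1):
    q=np.array([sx*115,sy*115]);print(sx,sy,proj(p,[526+q[0]*np.cos(a)-q[1]*np.sin(a),373+q[0]*np.sin(a)+q[1]*np.cos(a),22])[0])
E
```

```text
pos [525.7 374.4 139.3] rpy [-179.99   -0.    153.5 ] j [ 0.52  0.6   1.58 -0.    0.96 -0.59] f [ 0.7 -0.5 -2.8] m [ 0.06 -0.15 -0.03] t 18.12
shift [-0.0009 -0.0012  0.0993] turn z 0.1 min rows 1.5884422747293439
0.57 187 242 201 286
0.25 286 353 207 270
-1 -1 [151.97514079 163.02317641]
-1 1 [413.75208616  58.43561112]
1 -1 [258.74994565 387.00579017]
1 1 [486.02764683 312.41297781]
```

View pics/w5.png

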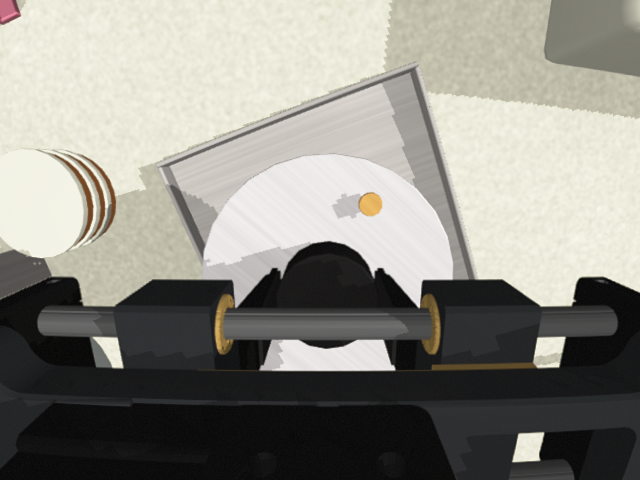

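The lid hangs level and centred over the tray, and the tray corners at (158,164) and (414,66) match the prediction. Lowering.

Request:
move_arm --plan '[[[0,0,0],[0,0,0.03],-1],[[0,0,0],[0,0,0.06],-1],[[0,0,0],[0,0,0.085],-1],[[0,0,0],[0,0,0.1],-1],[[0,0,0],[0,0,0.104],-1]]'

```text
t: 18.9
eef_pos: [526.4, 372.4, 36.2]
tcp_rot: [-3.141, 0.0, 2.677]
ft_force: [-1.0, 0.3, -3.6]
opening: 0.519
grip_force: 30.0
```

Request:
move_arm --plan '[[[0,0,0],[0,0,0.002],-1],[[0,0,0],[0,0,0.004],-1],[[0,0,0],[0,0,0.005],-1],[[0,0,0],[0,0,0.006],-1],[[0,0,0],[0,0,0.006],-1]]'

```text
t: 19.52
eef_pos: [526.1, 373.0, 30.1]
tcp_rot: [-3.142, 0.0, 2.677]
ft_force: [0.6, -0.3, -2.5]
opening: 0.518
grip_force: 30.0
```

```bash
python3 go.py 526 373 27 153.4
```

```text
pos [526.1 373.   30.1] rpy [-179.99    0.    153.41] j [ 0.51  0.73  1.66 -0.    0.75 -0.59] f [ 0.6 -0.3 -2.5] m [ 0.02 -0.15 -0.  ] t 19.52
shift [ 0.0001 -0.      0.0031] turn z 0.0 min rows 0.04978484319285042
```

Request:
move_arm --plan '[[[0,0,0],[0,0,0.0008],-1],[[0,0,0],[0,0,0.0016],-1],[[0,0,0],[0,0,0.0024],-1],[[0,0,0],[0,0,0.003],-1],[[0,0,0],[0,0,0.003],-1]]'

```text
t: 20.15
eef_pos: [526.1, 373.0, 27.7]
tcp_rot: [3.141, 0.0, 2.677]
ft_force: [-2.2, -1.4, 4.0]
opening: 0.517
grip_force: 30.0
```

Request:
move_arm --plan '[[[0,0,0],[0,0,0],0.2],[[0,0,0],[0,0,0],0.5],[[0,0,0],[0,0,0],0.5],[[0,0,0],[0,0,0],0.5]]'

```text
t: 20.65
eef_pos: [526.1, 373.0, 27.0]
tcp_rot: [-3.142, 0.0, 2.677]
ft_force: [-0.8, 0.4, 0.1]
opening: 0.744
grip_force: 0.0
```

Request:
move_arm --plan '[[[0,0,0],[0,0,-0.01],0.5],[[0,0,0],[0,0,-0.035],0.5],[[0,0,0],[0,0,-0.085],0.5],[[0,0,0],[0,0,-0.14],0.5],[[0,0,0],[0,0,-0.2],0.5]]'

```text
t: 21.28
eef_pos: [525.7, 372.8, 229.4]
tcp_rot: [-3.141, -0.0, 2.677]
ft_force: [0.2, -0.4, -0.3]
opening: 0.75
grip_force: 0.0
```

```bash
python3 - <<'E'
from h import *
s=readout.state();print(s["t"],s["eef_pos"],s["opening"])
p=eyes.read_camera("scene")
for n in("lid","clamp","tray","knob"):print(n,[(round(r["score"],2),np.round(r["uv"]).tolist()) for r in eyes.cut_out(p,n)[:4]])
print("pred lid boss",proj(p,[526,373,48])[0],"pred clamp knob",proj(p,[403,17,110])[0])
q=eyes.read_camera("wrist")
for n in("lid","tray"):
  for r in eyes.cut_out(q,n)[:2]:
    v,u=np.nonzero(r["mask"]);print(n,r["score"],u.min(),u.max(),v.min(),v.max())
    if n=="lid":
      pts=np.array([atz(q,(a,b),22)[:2] for a,b in zip(u,v)],np.float32);print(cv2.minEnclosingCircle(pts))
E
```

```text
21.275 [525.72783594 372.77333349 229.42088472] 0.7500192066762477
lid [(0.71, [425.0, 199.0]), (0.56, [256.0, 450.0]), (0.36, [227.0, 281.0])]
clamp [(0.82, [326.0, 142.0]), (0.68, [123.0, 278.0]), (0.66, [286.0, 229.0]), (0.59, [437.0, 299.0])]
tray [(0.83, [425.0, 226.0]), (0.74, [426.0, 201.0])]
knob [(0.63, [296.0, 218.0]), (0.6, [120.0, 271.0]), (0.51, [330.0, 132.0])]
pred lid boss [428.5558837  191.79332121] pred clamp knob [293.23756602 215.46149158]
lid 0.57 265 388 158 279
((525.49951171875, 374.0771789550781), 70.5146255493164)
tray 0.91 195 451 85 309
```

The lid's outline fits a 70.5 mm radius circle at (525,374), lying flat at disc height in the tray. The clamp stands where I left it. Handing in.

```bash
python3 -c "
from cell import env
print(env.job_done())"
```

```text
the job is handed in; nothing more can be done
None
```

I handed the job in at about 21 s, with the clamp unscrewed, slid out and standing on its feet in front of the jar, and the lid lying flat in the tray; the hand-in returned no verdict.

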